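Clip the spare cassette into the analyser's card cage and snap its cover on

TASK

Take the loose cassette out of its parking stand, set it upright in the free slot of the cage and push it down until it is fully home and both spring clips have snapped over its shoulders. Then put the cover squarely on the cage and press it straight down until it lies flat on both end walls and its clip arms have snapped in on both sides, and let go. Leave the other things on the bench where they are.

Things in the scene. Friction and masses are not known exactly. Their poses are not given: they have to be found in the camera images.
- cassette_mid (a point): Loose cassette: upright aluminium panel, 12 mm thick, 84 mm tall, 160 g. Point: its centre, 42 mm above its underside; x along its length, y through its thickness; the same turned half round. 107 mm long up to 48 mm height (lower corners cut 8 mm at 45 degrees), then end shoulders, 86 mm long up to 58 mm, then the grip tab. Starts in a white stand between cheeks 28 mm high: lift it out.
- cassette_tab (a point): Centre of the black grip tab on top of the loose cassette, 29 mm above cassette_mid: 50 mm long (x), 12 mm thick (y), 26 mm tall. Grip it across its thickness, from above.
- slot_floor (a point): Free slot of the cage: floor centre, 8 mm above the bench, where the cassette's underside stands when home. x along the slot, y across, z up. End walls 113 mm apart; at each end two ribs 15 mm apart, tops sloped, 81 mm above this floor. Enter from above; the clips resist from about 54 mm above home: push straight down, some 8 to 15 N, until it stands on the floor.
- fitted_floor (a point): The same point of the other slot, 52 mm beside the free one; it already holds an identical cassette, fixed. Either slot may be the free one.
- clip_a (a joint): Spring clip at the free slot's +x end, a small steel leaf leaning into the slot, tip 51 mm above the floor: 0 rad relaxed (also when snapped in above the shoulder), about 0.4 while the cassette pushes it aside.
- clip_b (a joint): The same at the free slot's -x end.
- cage_top (a point): Centre of the cage's top, 95 mm above the bench, level with the tops of its two end walls. x from end wall to end wall (125 mm over the outsides; walls 100 mm wide in y), z up. The cage is white and fixed: a base and two end walls, open at sides and top. The cover's plate will lie on the walls.
- catch_a (a joint): Steel spring catch outside the cage's +x end wall, a leaf 30 mm wide flaring out 6 mm from the wall, tip 17 mm below the wall's top: 0 rad relaxed, about 0.4 while the cover's clip arm presses it in; it springs back over the arm's barb when the cover is home.
- catch_b (a joint): The same on the -x end wall.
- cover_mid (a point): Loose cover, 200 g: white plate 150 x 98 x 4 mm, a rigid clip arm hanging 29 mm below each end (44 mm wide, barbs inwards, 130 mm apart, sloped lead-in). It starts standing on its arms. Point: 3 mm above the plate's underside, 32 mm above the arms' ends; x from arm to arm; the same turned half round. Home: 3 mm above cage_top, arms outside the walls.
- cover_handle (a point): Centre of the black bar handle on the cover, 16 mm above cover_mid: 60 mm long (x), 16 mm wide (y), 30 mm tall. Grip it across its width, from above. The catches resist from about 17 mm above home; pressing the cover straight down takes some 8 to 15 N.
- amber: amber glass reagent bottle, 84 mm across, 190 mm tall, bystander; origin under its centre
- water: clear plastic bottle, 64 mm across, 200 mm tall, bystander; origin under its centre
- beaker: small glass beaker, 52 mm across, 65 mm tall, bystander; origin under its centre
- vial: small glass jar with cap, 34 mm across, 48 mm tall, bystander; origin under its centre
- driver: screwdriver lying flat, 170 mm long, bystander
- tray: low steel tray 80 x 110 mm, 22 mm high, bystander; origin under its centre
- capnut: white plastic cap, 40 mm across, 22 mm high, bystander; origin under its centre
Not all that is in view belongs to the job. Of the things that look like the part that bears cassette_mid, the smallest one is meant.

How it is judged:
On the way, in this order (a step that is already met when the one before it is completed fails the run):
1. the cassette stands fully home in the free slot, both spring clips snapped in above its shoulders (x of cassette_mid in the frame of slot_floor between -0.004 and 0.004 m and y of cassette_mid in the frame of slot_floor between -0.004 and 0.004 m and z of cassette_mid in the frame of slot_floor below 0.0445 m and angle between the x axis of cassette_mid and the x axis of slot_floor, either way round below 0.06 rad and value of joint each of clip_a, clip_b below 0.15 rad), for 0.2 s.
2. the cover lies flat on the cage, both catches snapped over its clip arms (x of cover_mid in the frame of cage_top between -0.005 and 0.005 m and y of cover_mid in the frame of cage_top between -0.01 and 0.01 m and z of cover_mid in the frame of cage_top between 0 and 0.0055 m and angle between the x axis of cover_mid and the x axis of cage_top, either way round below 0.08 rad and angle between cover_mid's own z axis and vertical below 0.05 rad and value of joint each of catch_a, catch_b below 0.15 rad), for 0.2 s.
At the end, for the whole second after the job is handed in: Cassette in the free slot within 2.5 mm of its floor, 4 mm of its centre, 0.06 rad of its direction; cover within 2.5 mm of the wall tops, 5 mm of centre wall to wall, 10 mm sideways, 0.08 rad yaw, 0.05 rad level; both clips and both catches under 0.15 rad; both things at rest (all of step 1 and all of step 2 and linear speed of each of cassette, cover below 0.02 m/s); the robot touches nothing.
It fails at once if a bystander was shifted by more than 40 mm or toppled (distance of any of amber, water, beaker, vial, driver, tray, capnut from where it was at the start of the episode above 0.04 m or angle between any of amber, water, beaker, vial's own z axis and vertical above 0.5 rad).
It also fails if it takes over 67 s, if anything falls off the work surface, if the arm or the gripper's body presses on something with over 40 N, if the wrist force passes 120 N, or if a joint passes its speed limit or range.

ROBOT

A 7-joint arm with a two-finger parallel gripper is mounted at the origin on the work surface. World frame = base frame: x ahead of the robot, y to its left, z up, the work surface at z = 0. Lengths are in m, angles in rad, forces in N, time in s.
With the tool pointing down it reaches from about 0.425 to 0.875 m from the base axis. Payload 9.9 kg.
Tool frame: the origin (TCP) lies midway between the tips of the shut fingers; the grasp point (between the pads) lies 19 mm behind it; y points along the fingers, x is the direction in which the jaws open and shut, and the axes are right-handed (so a half turn about y gives the same grasp; the last joint's range is limited). The gripper opens to 85 mm and grips with 20 to 120 N. Pads are 22 mm wide; open, the fingers measure 114 mm over their backs; the gripper's body (76 mm by 85 mm) begins 54 mm behind the grasp point. The pads swing forward as they close: fully open they stand 13 mm farther back than shut.
Start: joints at [1.091, 0.576, 0.025, 1.437, -0.015, 1.129, -0.057], TCP at [0.26, -0.623, 0.231] pointing down, gripper open.
Joint ranges: [-2.76, 2.76], [-0.34, 2.15], [-1.52, 1.57], [0.19, 2.46], [-1.09, 4.23], [0.17, 1.99], [-2.82, 2.82]. Speed limits (rad/s): [2.22, 2.22, 3.01, 3.01, 3.14, 3.14, 3.14].

INTERFACE

Orientations are given as a unit quaternion [x, y, z, w].
In Python, from station import robot gives the robot as it stands.
- The arm moves only by the tool servo_tool, never from a script. Its arguments are lists of equal length, an entry for each row: "delta_pos": the shift along the tool's x, y, z in mm, a list of three; "turn": the turn about the tool's y in rad; "jaw": the closure in counts, from 0 (fully open) to 255 (shut). A call has exactly 8 rows; each row shifts and turns the commanded pose from where the row before left it, along the tool's axes as they then stand; what a row does not reach is not made up. A row lasts 1/10 s, in which the tool goes at most 50 mm and 8.59 degrees, less where a joint would pass 70% of its speed; a pose out of reach is approached as far as the arm can. A call is refused whole if a number of a shift passes 50 or a number of a turn 0.15, either way. A call with a gripper value outside its range is refused whole. The fingers move at their own pace and stop on an object; the grip force is fixed at half the most. Time passes only in rows, so rows that do not move let the fingers close, or fill a call up. It gives the time, the measured TCP pose, the force and the opening at its end, in the units of the state.
- robot.get_obs(): the state, without advancing time (a new reading comes with each control period).
- robot.grab_frame(name): name is "side" or "top"; returns a dict with "color" (480x640x3 uint8, red, green, blue), "z_map" (480x640 float32, m along the optical axis (not along the pixel's ray), 0 where there is no reading), "vertical_fov" (degrees; the focal length in pixels is half the picture's height over the tangent of half this angle, whatever the lens; pixels are square), "cx", "cy" (the principal point, pixels), "view" (4x4, takes a point from world to camera coordinates). Camera axes: x right, y down, z forward; pixel columns grow to the right and rows downward; lengths in m; the calibration is good to about 2 mm. A picture is of the moment at which its call begins.
- robot.close_job(): hands the job in, once; it reports no verdict.
The state is a dict: "t": time; "qpos": joint angles; "joint_vel": joint speeds; "tau": joint torques, N m; "tcp_pos": TCP position; "tool_rot": TCP orientation; "contact_force": force on the tool from outside, world axes, zero at the start; "ft_torque": the same for the moment, N m; "opening": opening from 0.0 (shut) to 1.0 (fully open).
Only numpy, scipy, OpenCV 4.12 (cv2) and the standard library are available. Lean on these libraries where they do the work, as an engineer would, in place of code of your own. Each camera call takes 0.05 s, during which the arm holds its last target.

## Working session

There is one attempt and no reset: what is moved stays moved. The work goes in short steps, Python scripts to look and compute and a tool call to move; the robot and the scene stay as the last step left them, time stands still between calls to the robot, and variables do not carry over. Pictures are saved under pics/ and viewed, and the job is handed in when it is done.

Besides the shell and the picture viewer there is one more tool, called after ">>>" by a JSON object that holds its "method" and its "body". servo_tool: Moves the arm, as the interface text tells. Its arguments: {"type":"object","properties":{"delta_pos":{"type":"array"},"turn":{"type":"array"},"jaw":{"type":"array"}},"required":["delta_pos","turn","jaw"]}

```bash
mkdir -p pics; ls; cat > h.py <<'E'
import numpy as np, cv2, pickle
from station import robot
def snap(n,f):
    d=robot.grab_frame(n); pickle.dump(d,open(f'pics/{f}.pkl','wb'))
    cv2.imwrite(f'pics/{f}.png',d['color'][:,:,::-1]); return d
def load(f): return pickle.load(open(f'pics/{f}.pkl','rb'))
def foc(d): return 240/np.tan(np.radians(d['vertical_fov'])/2)
def cloud(d):
    f=foc(d); z=d['z_map']; v,u=np.mgrid[0:480,0:640]
    P=np.stack([(u-d['cx'])*z/f,(v-d['cy'])*z/f,z],-1)
    V=np.array(d['view']); return (P-V[:3,3])@V[:3,:3]
def proj(d,p):
    V=np.array(d['view']);c=V[:3,:3]@np.array(p)+V[:3,3];f=foc(d);return c[0]/c[2]*f+d['cx'],c[1]/c[2]*f+d['cy']
def crop(d,f,u0,u1,v0,v1,s):
    cv2.imwrite(f'pics/{f}.png',cv2.resize(d['color'][v0:v1,u0:u1,::-1],None,fx=s,fy=s,interpolation=cv2.INTER_CUBIC))
E
python3 - <<'E'
from h import *
print(robot.get_obs())
for n in('side','top'):
    d=snap(n,n+'0');print(n,d['vertical_fov'],d['cx'],d['cy'],d['view'])
E
```

```text
pics
{'t': 0.0, 'qpos': array([ 1.09118696,  0.57653545,  0.02482584,  1.43792168, -0.01502338,
        1.12899396, -0.05652431]), 'joint_vel': array([-2.16998943e-04,  1.80058186e-04, -9.90451761e-04, -2.17967244e-04,
       -1.36889052e-03,  1.20214762e-05, -6.23669868e-04]), 'tau': array([-4.86615154e-04, -7.65764809e+01,  2.24981055e+00, -2.85975677e+01,
        1.51990430e-02,  1.27187514e-02, -2.59519442e-05]), 'tcp_pos': array([ 0.2600942 , -0.62237917,  0.23043517]), 'tool_rot': array([-0.58823949,  0.39243177, -0.39142454,  0.58886199]), 'contact_force': array([ 0.06090996,  0.59325322, -0.1704707 ]), 'ft_torque': array([-0.01699441,  0.04494953, -0.01307689]), 'opening': 0.9976932986790035}
side 52.65176588047071 316.6020009961341 235.77526004589913 [[ 0.72108272 -0.69254534 -0.02050982 -0.40800616]
 [-0.37709804 -0.36745936 -0.85015921  0.30864269]
 [ 0.58123728  0.62076933 -0.52612609  0.6095508 ]
 [ 0.          0.          0.          1.        ]]
top 56.0435645113232 316.0868326583219 233.71734149245285 [[ 0.01048273 -0.99991734  0.00744418  0.06753623]
 [-0.99737744 -0.01098868 -0.07153664  0.62616723]
 [ 0.07161253 -0.00667476 -0.99741019  1.07724768]
 [ 0.          0.          0.          1.        ]]
```

View pics/side0.png

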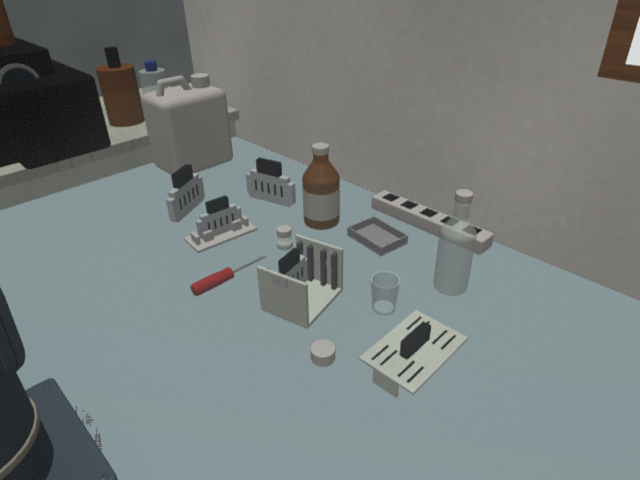

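View pics/top0.png

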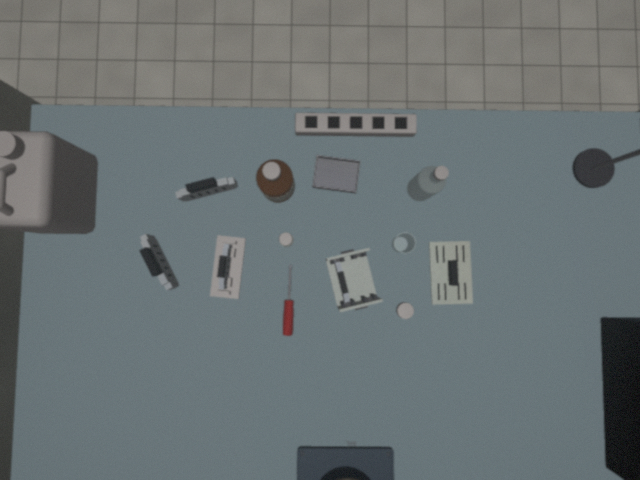

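```bash
python3 - <<'E'
from h import *
d=load('side0');crop(d,'c1',150,310,140,260,5)
d=load('top0');crop(d,'c2',120,280,160,310,5);crop(d,'c3',310,490,220,320,4.4)
d=load('side0');crop(d,'c4',240,480,230,400,3.3)
P=cloud(load('top0'));S=cloud(load('side0'))
for n,(u,v) in dict(A=(205,185),B=(155,263),C=(223,266),cagefit=(342,283),cov=(453,272)).items(): print(n,P[v,u].round(4))
for n,(u,v) in dict(A=(268,168),B=(182,176),C=(217,205)).items(): print(n,S[v,u].round(4))
E
```

```text
A [0.7264 0.3264 0.1108]
B [0.5498 0.4365 0.0993]
C [0.5447 0.2858 0.0882]
cagefit [0.509  0.0147 0.0902]
cov [ 0.5362 -0.2479  0.0586]
A [0.7208 0.3298 0.0952]
B [0.546  0.4354 0.0987]
C [0.5414 0.2869 0.0781]
```

View pics/c1.png

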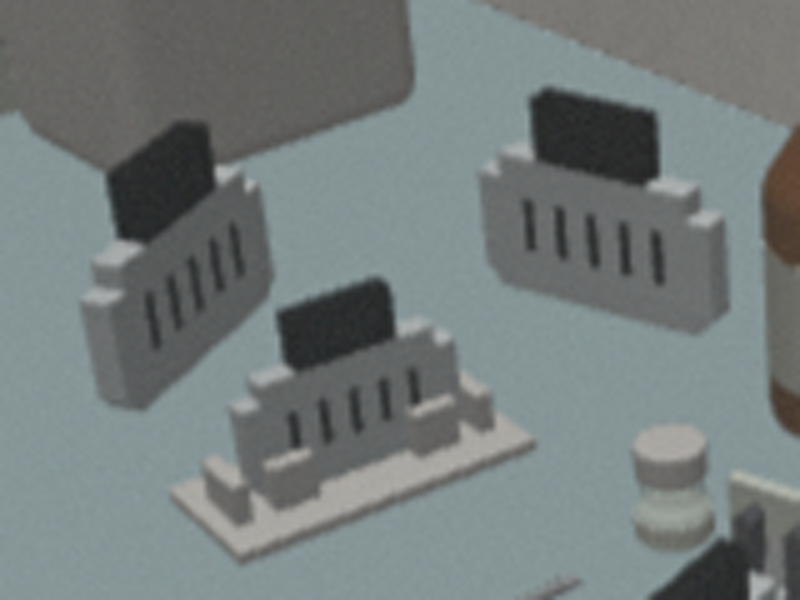

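View pics/c2.png

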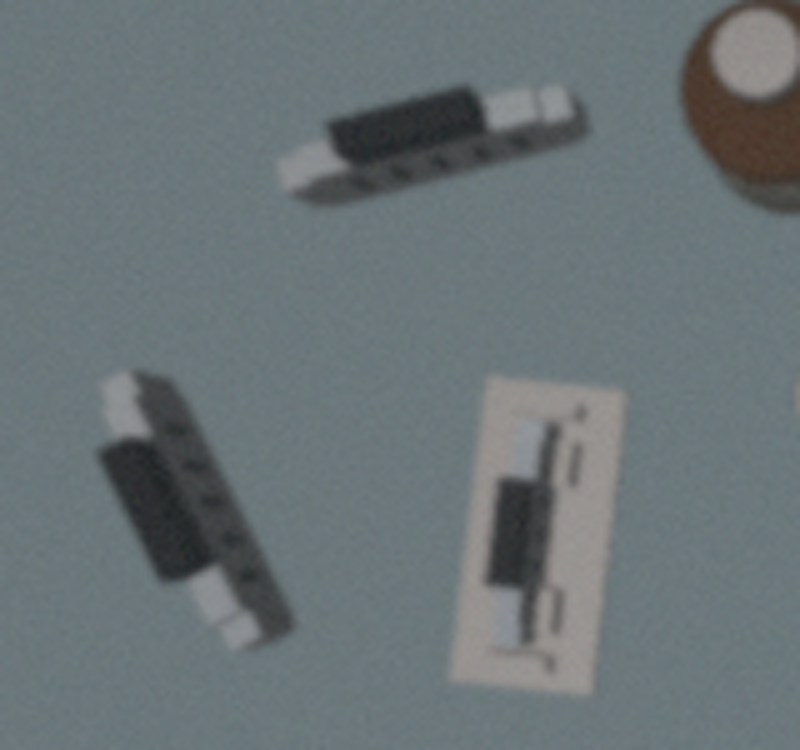

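View pics/c3.png

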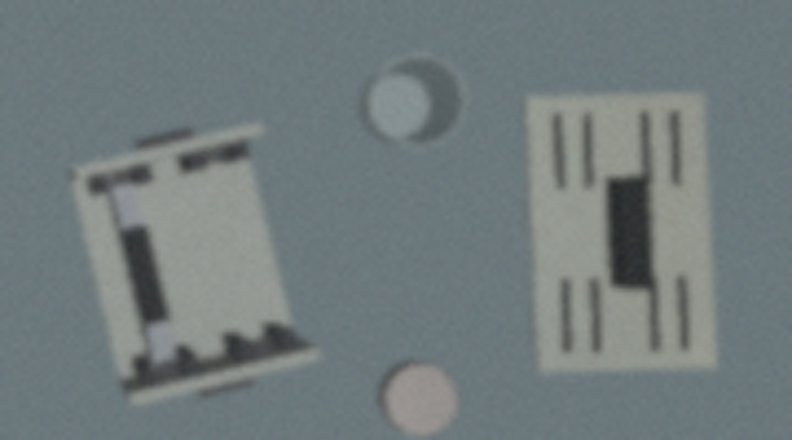

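View pics/c4.png

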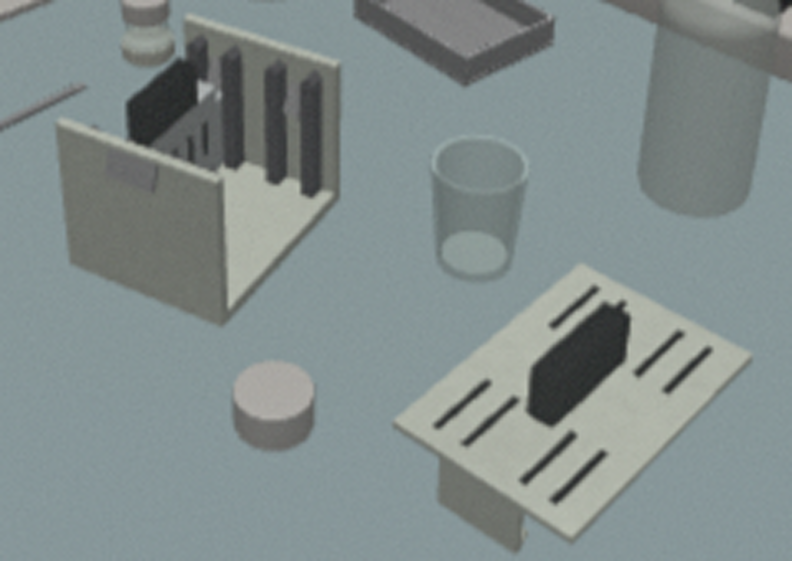

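```bash
python3 - <<'E'
from h import *
for cam in('top0','side0'):
    d=load(cam);P=cloud(d);z=P[...,2];print(cam)
    def fit(n,c,r,z0,z1):
        m=(np.hypot(P[...,0]-c[0],P[...,1]-c[1])<r)&(z>z0)&(z<z1)&(d['z_map']>0)
        q=P[m]
        if len(q)<5: print(n,len(q));return
        (x,y),(w,h),a=cv2.minAreaRect((q[:,:2]*1000).astype(np.float32))
        mu=q[:,:2].mean(0);e,v=np.linalg.eigh(np.cov(q[:,:2].T));ax=v[:,1]
        print(n,len(q),'rect',np.round([x,y,w,h,a],1),'mean',(mu*1000).round(1),'axis deg',round(np.degrees(np.arctan2(ax[1],ax[0]))%180,1),'z',np.percentile(q[:,2],[5,50,95]).round(4))
    fit('bench',(0.45,0.15),.03,-.02,.02)
    fit('C',(.542,.286),.05,.080,.1)
    fit('Fit',(.509,.0147),.042,.084,.1)
    fit('cagetop',(.515,-.02),.1,.091,.1)
    fit('coverplate',(.535,-.25),.11,.024,.044)
    fit('handle',(.535,-.25),.05,.056,.07)
    fit('A',(.72,.33),.06,.09,.2)
    fit('B',(.548,.436),.06,.09,.2)
E
```

```text
top0
bench 343 rect [451.1 150.1  56.5  58.   19. ] mean [452.7 153.2] axis deg 122.0 z [-0.0038 -0.0001  0.0189]
C 136 rect [545.  290.1  12.6  49.8  84.8] mean [545.  289.7] axis deg 175.2 z [0.082  0.0887 0.0921]
Fit 118 rect [511.8  11.7  49.7  11.9  14.1] mean [511.8  11.7] axis deg 14.6 z [0.0886 0.0913 0.0947]
cagetop 315 rect [518.1 -13.3 128.4  98.8  14.6] mean [514.5  -8.9] axis deg 14.2 z [0.0914 0.094  0.0967]
coverplate 2333 rect [ 536.1 -251.1  149.6   99.8    1.7] mean [ 535.6 -250.2] axis deg 2.1 z [0.029  0.0325 0.0361]
handle 187 rect [ 535.1 -250.6   58.6   16.9    1.5] mean [ 535.3 -250. ] axis deg 1.8 z [0.0576 0.0618 0.0653]
A 266 rect [730.2 337.7  17.   65.6  15.7] mean [728.9 336.7] axis deg 105.8 z [0.0942 0.1085 0.1121]
B 286 rect [554.3 446.6  66.1  16.7  27.9] mean [554.2 445. ] axis deg 27.9 z [0.0934 0.1084 0.1118]
side0
bench 230 rect [455.9 146.9  58.   46.6  65.5] mean [451.3 132.4] axis deg 19.6 z [-0.0011  0.002   0.0187]
C 156 rect [542.8 290.9  16.3  49.7  84.5] mean [541.7 288.3] axis deg 173.5 z [0.0811 0.0883 0.0913]
Fit 191 rect [510.5  11.8  54.1  14.3  13.6] mean [508.3   9.7] axis deg 13.3 z [0.0852 0.0915 0.0932]
cagetop 529 rect [516.1 -13.3 130.3 100.8  14.5] mean [508.8 -11.4] axis deg 15.1 z [0.0914 0.094  0.0963]
coverplate 4239 rect [ 533.9 -228.2  152.4  145.     2.3] mean [ 524.9 -255.2] axis deg 179.6 z [0.0312 0.0332 0.035 ]
handle 378 rect [ 533.7 -251.2   60.8   17.2    2.5] mean [ 531.1 -252.4] axis deg 1.8 z [0.0571 0.0626 0.0643]
A 261 rect [727.7 338.   21.3  70.   18.6] mean [725.9 334.2] axis deg 107.6 z [0.0917 0.1033 0.1109]
B 251 rect [552.7 446.8  73.4  21.6  27.7] mean [548.9 441.7] axis deg 25.3 z [0.0911 0.1043 0.1112]
```

```bash
cat >> h.py <<'E'
from scipy.spatial.transform import Rotation as R
def st(o=None):
    o=o or robot.get_obs();Rm=R.from_quat(o['tool_rot']).as_matrix();return o,np.array(o['tcp_pos']),Rm
def go(t,jawdeg,turned=True):
    """print tool-frame delta (mm) to t, and turn needed so tool x lies along jawdeg (mod 180)"""
    o,p,Rm=st(); x=Rm[:,0];a=np.degrees(np.arctan2(x[1],x[0]))
    dd=(jawdeg-a+90)%180-90; turn=-np.radians(dd) # tool y is down: + turn is clockwise from above
    R2=Rm@R.from_rotvec([0,turn,0]).as_matrix()
    D=np.array(t)-p
    print('t',round(o['t'],2),'p',p.round(4),'x-ang',round(a,2),'down',Rm[:,1].round(3),'turn',round(turn,4),'open',round(o['opening'],3),'F',np.round(o['contact_force'],1))
    print('delta before turn',(Rm.T@D*1000).round(1),'after turn',(R2.T@D*1000).round(1),'q7',round(o['qpos'][6],2))
E
python3 - <<'E'
from h import *
go([.545,.290,.22],85.2)
o,p,Rm=st();print(Rm.round(3))
P=cloud(load('top0'))
E
```

```text
t 0.1 p [ 0.2601 -0.6224  0.2305] x-ang -67.32 down [-0.001  0.001 -1.   ] turn 0.4796 open 1.004 F [-0.4  0.1  0. ]
delta before turn [-732.    11.6  614.7] after turn [-933.1   11.6  207.6] q7 -0.06
[[ 0.386 -0.001  0.923]
 [-0.923  0.001  0.386]
 [-0.002 -1.    -0.   ]]
```

```bash
cat >> h.py <<'E'
def plan(ts,jawdeg,seg,turnper=None):
    """ts list of waypoints, seg rows per waypoint; turn spread at <=0.15/row from the start"""
    o,p,Rm=st(); x=Rm[:,0];a=np.degrees(np.arctan2(x[1],x[0]))
    dd=(jawdeg-a+180)%360-180; turn=-np.radians(dd); 
    n=sum(seg); tr=[]; per=turnper or max(abs(turn)/n,1e-9)
    left=turn;rows=[]
    for t,k in zip(ts,seg):
        for i in range(k):
            step=(np.array(t)-p)/(k-i); l=(Rm.T@step*1000).round(1); p=p+Rm@l/1000
            w=round(float(np.clip(left,-per,per)),3);left-=w;Rm=Rm@R.from_rotvec([0,w,0]).as_matrix();rows.append((l.tolist(),w))
    print('t',round(o['t'],2),'p0',np.round(o['tcp_pos'],4),'xang',round(a,1),'turn',round(turn,3),'left',round(left,3))
    for i in range(0,n,8): print('pos',[r[0] for r in rows[i:i+8]],'turn',[r[1] for r in rows[i:i+8]])
E
python3 - <<'E'
from h import *
plan([[.45,-.22,.23],[.545,.29,.22]],-94.8,[11,13])
E
```

```text
t 0.1 p0 [ 0.2601 -0.6224  0.2305] xang -67.3 turn 0.48 left -0.0
pos [[-27.1, 0.1, 30.0], [-27.7, 0.1, 29.5], [-28.3, 0.1, 28.9], [-28.8, 0.1, 28.4], [-29.4, 0.1, 27.8], [-30.0, 0.1, 27.2], [-30.5, 0.1, 26.6], [-31.0, 0.1, 25.9]] turn [0.02, 0.02, 0.02, 0.02, 0.02, 0.02, 0.02, 0.02]
pos [[-31.5, 0.0, 25.3], [-32.1, 0.1, 24.7], [-32.5, 0.0, 24.1], [-37.3, 0.8, 14.1], [-37.6, 0.8, 13.3], [-37.9, 0.8, 12.5], [-38.1, 0.8, 11.8], [-38.4, 0.8, 11.0]] turn [0.02, 0.02, 0.02, 0.02, 0.02, 0.02, 0.02, 0.02]
pos [[-38.6, 0.8, 10.3], [-38.8, 0.8, 9.5], [-38.9, 0.8, 8.7], [-39.1, 0.9, 7.9], [-39.3, 0.8, 7.1], [-39.4, 0.9, 6.4], [-39.5, 0.8, 5.6], [-39.6, 0.9, 4.7]] turn [0.02, 0.02, 0.02, 0.02, 0.02, 0.02, 0.02, 0.02]
```

>>> {"method": "servo_tool", "body": {"delta_pos": [[-27,0,30],[-28,0,29],[-28,0,29],[-29,0,28],[-29,0,28],[-30,0,27],[-30,0,27],[-31,0,26]], "turn": [0.02,0.02,0.02,0.02,0.02,0.02,0.02,0.02], "jaw": [130,130,130,130,130,130,130,130]}}

```text
t: 0.9
tcp_pos: [0.3987, -0.3294, 0.2311]
tool_rot: [-0.555, 0.438, -0.438, 0.555]
contact_force: [0.9, 0.8, -0.1]
opening: 0.488
```

```bash
python3 - <<'E'
from h import *
o,p,Rm=st(); print(o['qpos'].round(2))
plan([[.45,-.22,.23],[.545,.29,.22]],-94.8,[3,13])
E
```

```text
[ 0.59  0.34  0.02  1.85 -0.01  0.95 -0.73]
t 0.9 p0 [ 0.3987 -0.3294  0.2311] xang -76.5 turn 0.319 left -0.0
pos [[-31.5, 0.4, 25.1], [-32.0, 0.4, 24.5], [-32.5, 0.3, 23.8], [-37.4, 0.8, 14.0], [-37.6, 0.8, 13.3], [-37.9, 0.8, 12.5], [-38.1, 0.8, 11.8], [-38.4, 0.8, 11.0]] turn [0.02, 0.02, 0.02, 0.02, 0.02, 0.02, 0.02, 0.02]
pos [[-38.6, 0.8, 10.2], [-38.8, 0.8, 9.5], [-38.9, 0.8, 8.7], [-39.1, 0.7, 7.9], [-39.3, 0.8, 7.1], [-39.4, 0.7, 6.3], [-39.5, 0.8, 5.5], [-39.6, 0.7, 4.8]] turn [0.02, 0.02, 0.02, 0.02, 0.02, 0.02, 0.02, 0.019]
```

>>> {"method": "servo_tool", "body": {"delta_pos": [[-32,0,25],[-32,0,24],[-32,0,24],[-37,1,14],[-38,1,13],[-38,1,12],[-38,1,12],[-38,1,11]], "turn": [0.02,0.02,0.02,0.02,0.02,0.02,0.02,0.02], "jaw": [130,130,130,130,130,130,130,130]}}

```text
t: 1.7
tcp_pos: [0.4849, -0.0243, 0.2262]
tool_rot: [0.518, -0.481, 0.481, -0.518]
contact_force: [0.3, 0.8, 0.4]
opening: 0.489
```

>>> {"method": "servo_tool", "body": {"delta_pos": [[-39,1,10],[-39,1,9],[-39,1,9],[-39,1,8],[-39,1,7],[-39,1,6],[-40,1,5],[-40,1,5]], "turn": [0.02,0.02,0.02,0.02,0.02,0.02,0.02,0.02], "jaw": [130,130,130,130,130,130,130,130]}}

```text
t: 2.5
tcp_pos: [0.542, 0.2902, 0.218]
tool_rot: [-0.479, 0.521, -0.521, 0.478]
contact_force: [0.7, -0.4, 0.6]
opening: 0.492
```

```bash
python3 - <<'E'
from h import *
go([.544,.290,.14],-94.8)
d=snap('top','top1');crop(d,'t1',150,310,190,310,5)
d=snap('side','side1')
E
```

```text
t 2.5 p [0.542  0.2902 0.218 ] x-ang -94.87 down [-0.001 -0.    -1.   ] turn -0.0013 open 0.492 F [ 0.7 -0.4  0.6]
delta before turn [ 0. 78.  2.] after turn [ 0. 78.  2.] q7 -2.26
```

View pics/side1.png

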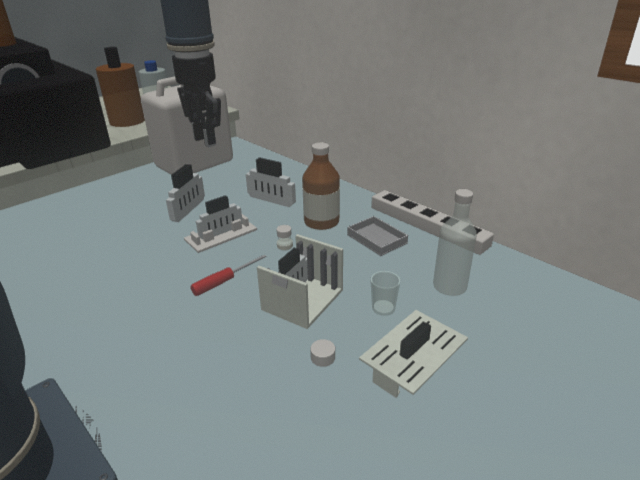

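View pics/t1.png

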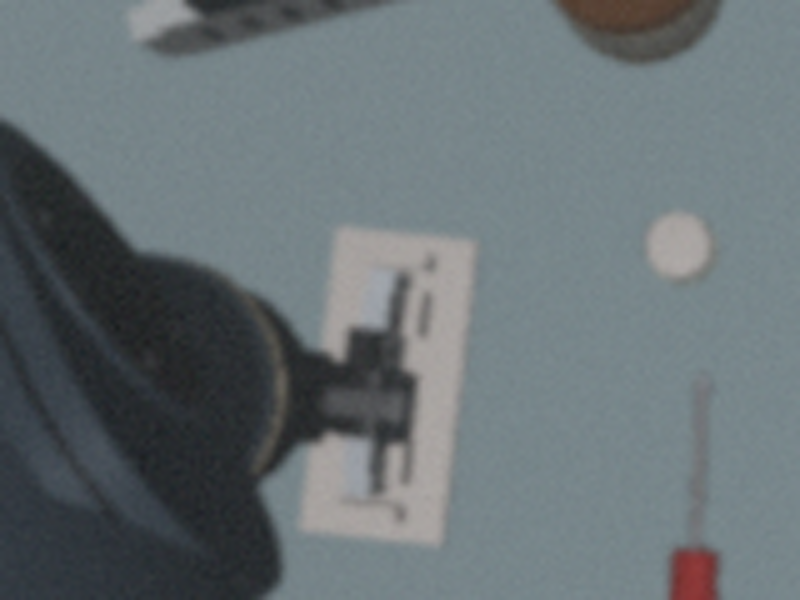

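>>> {"method": "servo_tool", "body": {"delta_pos": [[0,25,2],[0,25,0],[0,25,0],[0,25,0],[0,25,0],[0,18,0],[0,13,0],[0,0,0]], "turn": [0,0,0,0,0,0,0,0], "jaw": [130,130,130,130,130,130,130,130]}}

```text
t: 3.4
tcp_pos: [0.5432, 0.2877, 0.0606]
tool_rot: [-0.48, 0.521, -0.52, 0.477]
contact_force: [-1.0, -0.6, 0.6]
opening: 0.489
```

```bash
python3 - <<'E'
from h import *
go([.544,.290,.060],-94.8)
d=snap('top','top2');crop(d,'t2',170,290,210,310,6)
d=snap('side','side2');crop(d,'s2',150,290,130,250,5)
E
```

```text
t 3.4 p [0.5432 0.2877 0.0606] x-ang -94.83 down [-0.003 -0.002 -1.   ] turn -0.0005 open 0.489 F [-1.  -0.6  0.6]
delta before turn [-2.4  0.6  0.6] after turn [-2.4  0.6  0.7] q7 -2.28
```

View pics/s2.png

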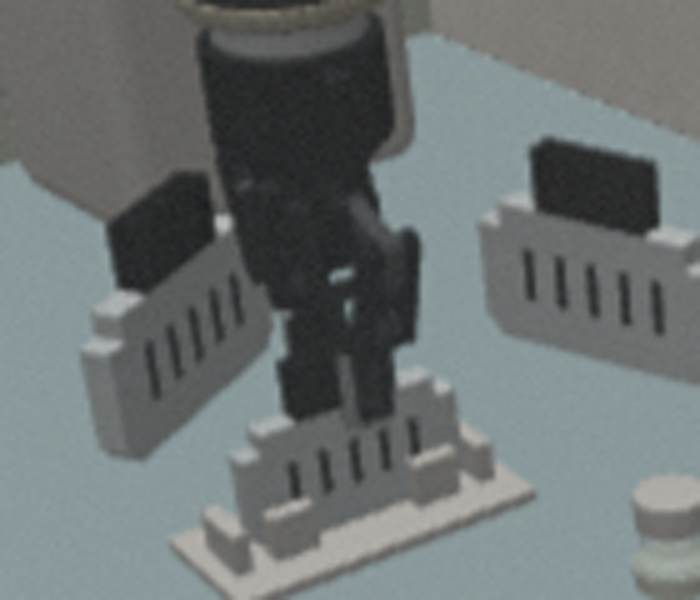

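View pics/t2.png

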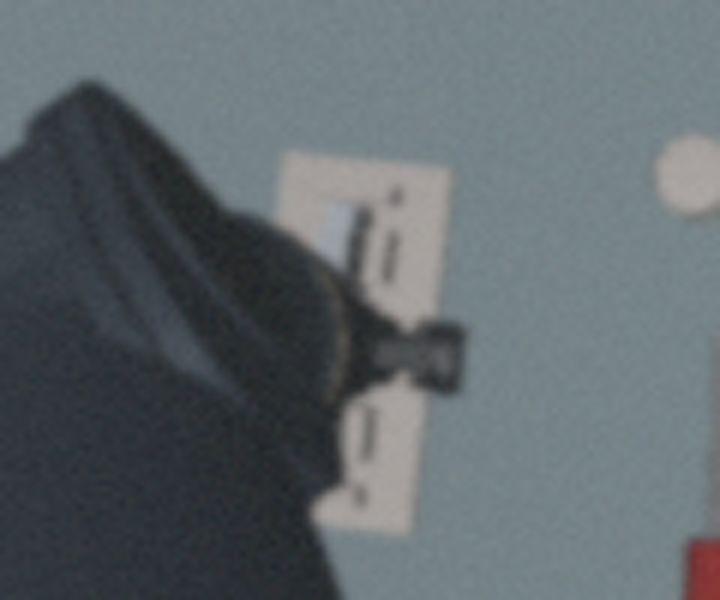

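>>> {"method": "servo_tool", "body": {"delta_pos": [[-2,0,1],[0,0,0],[0,0,0],[0,0,0],[0,0,0],[0,0,0],[0,0,0],[0,0,0]], "turn": [0,0,0,0,0,0,0,0], "jaw": [130,255,255,255,255,255,255,255]}}

```text
t: 4.3
tcp_pos: [0.5458, 0.2908, 0.0631]
tool_rot: [0.478, -0.521, 0.521, -0.479]
contact_force: [-0.8, -0.6, 6.1]
opening: 0.128
```

```bash
python3 - <<'E'
from h import *
go([.544,.290,.060],-94.8)
o=robot.get_obs();print(o['contact_force'],o['ft_torque'])
E
```

```text
t 4.3 p [0.5458 0.2908 0.0631] x-ang -94.82 down [ 0.001  0.001 -1.   ] turn -0.0003 open 0.128 F [-0.8 -0.6  6.1]
delta before turn [ 1.   3.1 -1.7] after turn [ 1.   3.1 -1.7] q7 -2.28
[-0.83364612 -0.63340087  6.12606975] [-0.02196523  0.14512092 -0.01621524]
```

>>> {"method": "servo_tool", "body": {"delta_pos": [[0,-5,0],[0,-12,0],[0,-18,0],[0,-25,0],[0,-25,0],[0,-25,0],[0,-25,0],[0,-15,0]], "turn": [0,0,0,0,0,0,0,0], "jaw": [255,255,255,255,255,255,255,255]}}

```text
t: 5.1
tcp_pos: [0.5457, 0.2905, 0.2152]
tool_rot: [0.478, -0.52, 0.521, -0.479]
contact_force: [0.1, -0.6, -0.7]
opening: 0.131
```

```bash
python3 - <<'E'
from h import *
d=snap('side','side3');crop(d,'s3',150,290,80,240,4)
o=robot.get_obs();print(o['contact_force'],o['ft_torque'])
plan([[.510,.09,.213],[.5248,-.0386,.213]],-75.5,[6,6])
E
```

```text
[ 0.34806946  0.48347691 -0.08118144] [ 0.10714417 -0.11528304 -0.00771994]
t 5.15 p0 [0.5464 0.291  0.2171] xang -94.8 turn -0.338 left -0.002
pos [[33.9, 0.6, -3.2], [33.8, 0.6, -4.2], [33.6, 0.6, -5.1], [33.5, 0.5, -6.1], [33.3, 0.6, -7.0], [33.1, 0.5, -7.9], [21.6, -0.0, 0.7], [21.6, -0.1, 0.1]] turn [-0.028, -0.028, -0.028, -0.028, -0.028, -0.028, -0.028, -0.028]
pos [[21.6, -0.0, -0.6], [21.5, -0.1, -1.1], [21.5, -0.0, -1.8], [21.4, -0.1, -2.4]] turn [-0.028, -0.028, -0.028, -0.028]
```

View pics/s3.png

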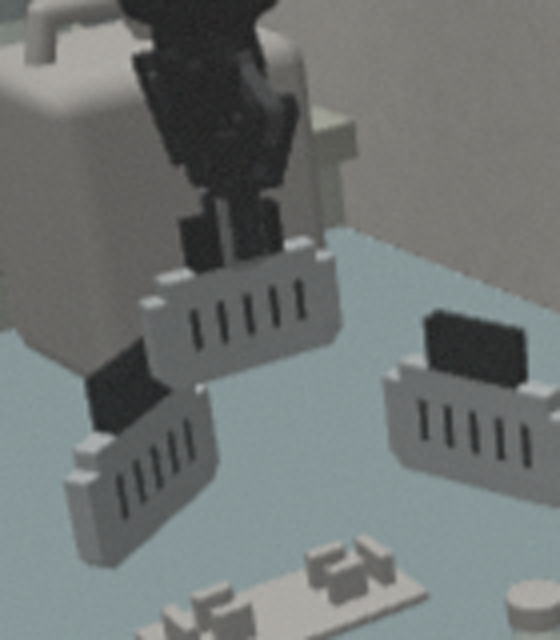

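>>> {"method": "servo_tool", "body": {"delta_pos": [[34,0,-3],[34,0,-4],[34,0,-5],[33,0,-6],[33,0,-7],[33,0,-8],[22,0,1],[22,0,0]], "turn": [-0.028,-0.028,-0.028,-0.028,-0.028,-0.028,-0.028,-0.028], "jaw": [255,255,255,255,255,255,255,255]}}

```text
t: 5.95
tcp_pos: [0.5141, 0.0445, 0.2125]
tool_rot: [0.534, -0.464, 0.464, -0.534]
contact_force: [0.9, -0.1, -1.4]
opening: 0.13
```

>>> {"method": "servo_tool", "body": {"delta_pos": [[21,0,-1],[21,0,-1],[21,0,-2],[21,0,-2],[0,0,0],[0,0,0],[0,0,0],[0,0,0]], "turn": [-0.028,-0.028,-0.028,-0.03,0,0,0,0], "jaw": [255,255,255,255,255,255,255,255]}}

```text
t: 6.75
tcp_pos: [0.5238, -0.0367, 0.2123]
tool_rot: [-0.559, 0.432, -0.432, 0.56]
contact_force: [-0.5, -0.1, -2.0]
opening: 0.128
```

```bash
python3 - <<'E'
from h import *
go([.5248,-.0386,.213],-75.5)
d=snap('side','side4');crop(d,'s4',230,370,110,340,3.4)
P=cloud(d)
d=snap('top','top4');crop(d,'t4',300,420,220,320,6)
E
```

```text
t 6.75 p [ 0.5238 -0.0367  0.2123] x-ang -75.39 down [-0.  0. -1.] turn 0.0019 open 0.128 F [-0.5 -0.1 -2. ]
delta before turn [ 2.  -0.7  0.5] after turn [ 2.  -0.7  0.5] q7 -1.39
```

View pics/s4.png

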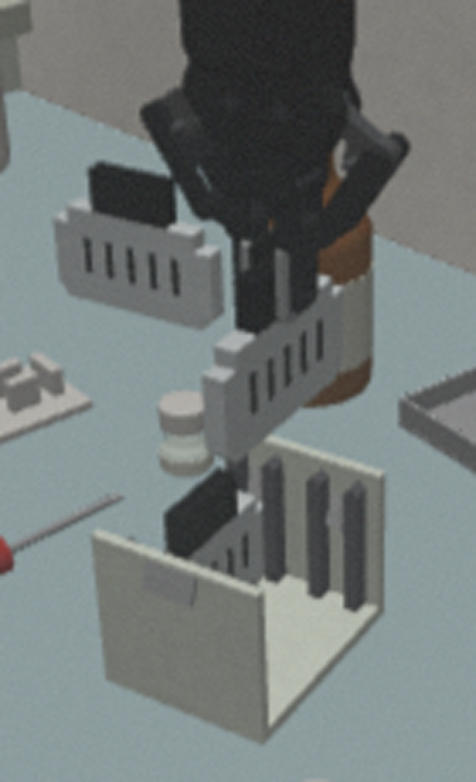

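View pics/t4.png

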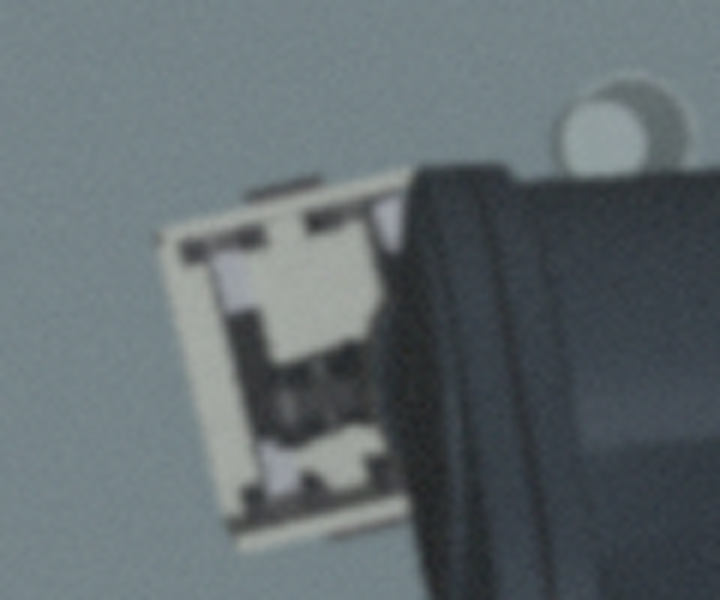

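```bash
cat > meas.py <<'E'
from h import *
def held(side,tcp,ang=14.5,org=(.5161,-.0133),pre=''):
    d=load(side);P=cloud(d);a=np.radians(ang);ex=np.array([np.cos(a),np.sin(a)]);ey=np.array([-ex[1],ex[0]])
    L=np.stack([(P[...,:2]-org)@ex,(P[...,:2]-org)@ey,P[...,2]],-1)*1000
    return d,L
def rob(x):
    m=np.median(x);s=1.48*np.median(abs(x-m));return m,s,len(x)
E
python3 - <<'E'
from meas import *
d,L=held('side4',None)
V=np.array(d['view']);print('cam',(-V[:3,:3].T@V[:3,3]).round(3))
x,y,z=L[...,0],L[...,1],L[...,2]
m=(z>165)&(z<203)&(abs(x)<60)&(y>-50)&(y<0)&(d['z_map']>0)
q=L[m];print(m.sum(),np.percentile(q,[1,25,50,75,99],axis=0).round(1))
# face plane y=a+bx+cz, robust
f=q[(abs(q[:,0])<45)]
for _ in range(4):
    A=np.c_[np.ones(len(f)),f[:,0],f[:,2]-184];c=np.linalg.lstsq(A,f[:,1],rcond=None)[0];r=f[:,1]-A@c;f=f[abs(r)<2.5*np.std(r)]
print('face y,slope x,slope z',c.round(4),np.std(r).round(2),len(f))
vv,uu=np.where(m);print('uv',uu.min(),uu.max(),vv.min(),vv.max())
# fitted cassette face + wall planes
m=(z>60)&(z<90)&(y>10)&(y<30)&(abs(x)<24);q=L[m];print('fitted',np.percentile(q,[5,25,50,75,95],axis=0).round(1))
m=(z>20)&(z<85)&(abs(y)<45)&(x<-50)&(x>-75);print('-x wall outer x',rob(L[m][:,0]))
m=(z>20)&(z<85)&(abs(y)<45)&(x>50)&(x<75);print('+x wall inner x',np.percentile(L[m][:,0],[5,25,50,75,95]).round(1))
# tops
for lo,hi in((-70,-50),(50,70)):
    m=(z>92)&(z<97)&(x>lo)&(x<hi)&(abs(y)<60);q=L[m];print('top',q.mean(0).round(1),np.polyfit(q[:,1],q[:,0],1).round(4),np.percentile(q[:,1],[1,99]).round(1))
E
```

```text
cam [ 0.056 -0.548  0.575]
866 [[-54.4 -31.9 165.4]
 [-43.6 -30.7 174.9]
 [-13.7 -30.2 184.5]
 [ 19.1 -29.6 194.1]
 [ 52.5 -19.  202.6]]
face y,slope x,slope z [-3.03876e+01  6.00000e-04 -3.60000e-03] 0.6 594
uv 289 330 195 242
fitted [[-23.4  19.   62.3]
 [-17.2  19.8  68.6]
 [ -3.1  20.4  76.3]
 [ 10.7  21.   83.2]
 [ 21.1  26.8  89. ]]
-x wall outer x (np.float64(-61.3466074578256), np.float64(1.007863098229095), 1224)
+x wall inner x [50.7 53.9 56.8 58.1 59.4]
top [-59.6  -1.8  94.6] [ 1.30000e-03 -5.96067e+01] [-49.6  48.1]
top [ 59.4 -13.8  94.6] [3.60000e-03 5.94259e+01] [-50.   22.4]
```

```bash
python3 - <<'E'
from meas import *
d,L=held('side4',None);x,y,z=L[...,0],L[...,1],L[...,2]
m=(z>172)&(z<203)&(x<-40)&(y>-29)&(y<-20)&(x>-65);print('held -x end',rob(L[m][:,0]))
m=(z>172)&(z<203)&(abs(y+30.4)<2.5);
for v in range(205,232,4):
    r=L[v][(m[v])];print(v,r[:,0].min().round(1),r[:,0].max().round(1),end=' | ')
# walls by rows: outer wall -x with regression
m=(z>15)&(z<75)&(abs(y)<45)&(x<-55)&(x>-68);q=L[m];A=np.c_[np.ones(len(q)),q[:,1],q[:,2]-45];print('\nwall',np.linalg.lstsq(A,q[:,0],rcond=None)[0])
m=(z>15)&(z<75)&(y<-46)&(y>-53)&(abs(x)<70);q=L[m];print('edge x ranges',np.percentile(q[:,0],[1,99]).round(1))
# bottom corner
m=(abs(x)<40)&(abs(y+30.4)<2.5)&(z>140)&(z<170);q=L[m];print('bottom z',np.percentile(q[:,2],[0.5,2]).round(1))
E
```

```text
held -x end (np.float64(-52.86553694733921), np.float64(0.9785274282435651), 87)
205 11.7 51.8 | 209 -2.9 50.5 | 213 -20.2 42.1 | 217 -32.9 24.6 | 221 -47.5 9.2 | 225 -54.8 -6.5 | 229 -53.0 -20.7 | 
wall [-6.12719937e+01  1.99437300e-03  7.11839909e-04]
edge x ranges [-63.4  62.9]
bottom z [155.  155.4]
```

>>> {"method": "servo_tool", "body": {"delta_pos": [[1.5,5,0.5],[0,10,0],[0,12,0],[0,12,0],[0,10,0],[0,5,0],[0,0,0],[0,0,0]], "turn": [0,0,0,0,0,0,0,0], "jaw": [255,255,255,255,255,255,255,255]}}

```text
t: 7.65
tcp_pos: [0.525, -0.0391, 0.1584]
tool_rot: [-0.559, 0.433, -0.433, 0.559]
contact_force: [0.1, -0.8, -1.1]
opening: 0.129
```

```bash
cat >> meas.py <<'E'
def hm(name,zb):
    d,L=held(name,None);x,y,z=L[...,0],L[...,1],L[...,2];ok=d['z_map']>0
    f=L[(z>zb+10)&(z<zb+46)&(abs(x)<45)&(y>-40)&(y<-24)&ok]
    for _ in range(4):
        A=np.c_[np.ones(len(f)),f[:,0],f[:,2]-zb-28];c=np.linalg.lstsq(A,f[:,1],rcond=None)[0];r=f[:,1]-A@c;f=f[abs(r)<2.5*np.std(r)]
    print('face y,sx,sz',c.round(4),len(f))
    m=(z>zb+16)&(z<zb+46)&(x<-40)&(y>c[0]+1.5)&(y<c[0]+10)&(x>-65);print('-x end',rob(L[m][:,0]))
    m=(z>15)&(z<75)&(abs(y)<45)&(x<-55)&(x>-68)&ok;print('wall',rob(L[m][:,0]))
    m=(z>68)&(z<88)&(y>15)&(y<23)&(abs(x)<22);print('fitted face y',rob(L[m][:,1]))
    m=(abs(x)<40)&(abs(y-c[0])<2.5)&(z>zb-15)&(z<zb+15);print('bottom',np.percentile(L[m][:,2],[.5,2]).round(1) if m.sum() else 0)
E
python3 - <<'E'
from meas import *
go([.5248,-.0386,.158],-75.5)
d=snap('side','side5');crop(d,'s5',240,360,170,340,3.5)
hm('side5',101)
E
```

```text
t 7.65 p [ 0.525  -0.0391  0.1584] x-ang -75.46 down [ 0.  0. -1.] turn 0.0007 open 0.129 F [ 0.1 -0.8 -1.1]
delta before turn [-0.5  0.4 -0.1] after turn [-0.5  0.4 -0.1] q7 -1.4
face y,sx,sz [-3.29209e+01 -2.70000e-03 -6.60000e-03] 503
-x end (np.float64(-52.47845160140375), np.float64(0.7686431883653058), 63)
wall (np.float64(-61.29960724179602), np.float64(0.9070655151613974), 1117)
fitted face y (np.float64(20.289286982320245), np.float64(0.849256534587187), 81)
bottom [100.6 101.4]
```

View pics/s5.png

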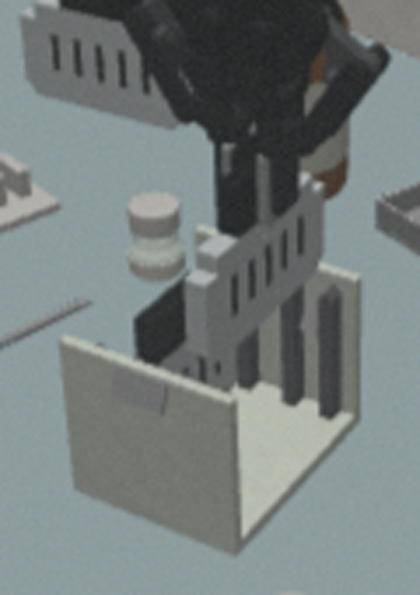

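>>> {"method": "servo_tool", "body": {"delta_pos": [[-0.8,0,0],[0,5,0],[0,5,0],[0,5,0],[0,5,0],[0,5,0],[0,5,0],[0,0,0]], "turn": [0,0,0,0,0,0,0,0], "jaw": [255,255,255,255,255,255,255,255]}}

```text
t: 8.5
tcp_pos: [0.5242, -0.0383, 0.1275]
tool_rot: [0.56, -0.433, 0.432, -0.559]
contact_force: [-1.3, -0.8, -2.1]
opening: 0.13
```

```bash
python3 - <<'E'
from meas import *
go([.5248,-.0386,.128],-75.5)
d=snap('side','side6');crop(d,'s6',240,360,170,340,3.5)
hm('side6',71)
E
```

```text
t 8.5 p [ 0.5242 -0.0383  0.1275] x-ang -75.46 down [-0.001  0.    -1.   ] turn 0.0007 open 0.13 F [-1.3 -0.8 -2.1]
delta before turn [ 0.4 -0.5  0.5] after turn [ 0.4 -0.5  0.5] q7 -1.41
face y,sx,sz [-3.19472e+01 -3.40000e-03 -4.70000e-03] 468
-x end (np.float64(-53.87313157090558), np.float64(2.300118448901695), 72)
wall (np.float64(-61.32595074461827), np.float64(0.9305403695985852), 1118)
fitted face y (np.float64(20.418067375257305), np.float64(0.7989891734446809), 117)
bottom [70.4 70.5]
```

View pics/s6.png

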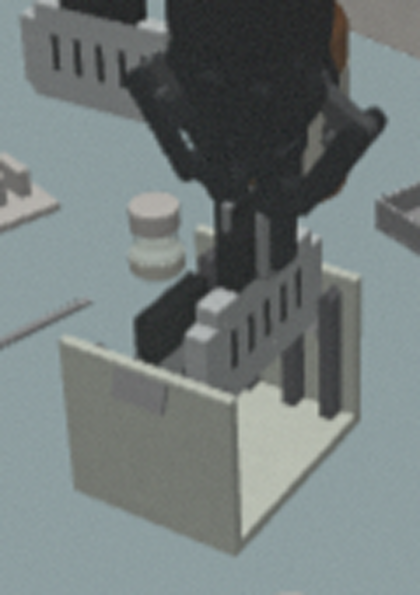

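>>> {"method": "servo_tool", "body": {"delta_pos": [[0,5,0],[0,5,0],[0,5,0],[0,5,0],[0,5,0],[0,5,0],[0,5,0],[0,5,0]], "turn": [0,0,0,0,0,0,0,0], "jaw": [255,255,255,255,255,255,255,255]}}

```text
t: 9.35
tcp_pos: [0.5253, -0.0383, 0.0885]
tool_rot: [-0.559, 0.432, -0.433, 0.56]
contact_force: [-0.4, -0.1, 6.5]
opening: 0.126
```

```bash
python3 - <<'E'
from meas import *
go([.5248,-.0386,.0653],-75.5)
d=snap('side','side7')
hm('side7',31)
E
```

```text
t 9.35 p [ 0.5253 -0.0383  0.0885] x-ang -75.46 down [ 0.002 -0.    -1.   ] turn 0.0007 open 0.126 F [-0.4 -0.1  6.5]
delta before turn [ 0.1 23.2 -0.6] after turn [ 0.1 23.2 -0.6] q7 -1.43
face y,sx,sz [-3.22857e+01 -2.70000e-03 -8.20000e-03] 356
-x end (np.float64(-61.15519300227521), np.float64(0.9956544572106941), 59)
wall (np.float64(-61.24412858730503), np.float64(0.8937104603431052), 1113)
fitted face y (np.float64(20.306335409668947), np.float64(0.7810249331218542), 134)
bottom [31.5 31.9]
```

Clips pushing, about 8 N. Continue to the floor.

>>> {"method": "servo_tool", "body": {"delta_pos": [[0,4,0],[0,4,0],[0,4,0],[0,4,0],[0,4,0],[0,3,0],[0,2,0],[0,0,0]], "turn": [0,0,0,0,0,0,0,0], "jaw": [255,255,255,255,255,255,255,255]}}

```text
t: 10.2
tcp_pos: [0.5249, -0.0383, 0.065]
tool_rot: [-0.559, 0.432, -0.433, 0.56]
contact_force: [-6.3, 0.3, 26.0]
opening: 0.127
```

```bash
python3 - <<'E'
from meas import *
go([.5248,-.0386,.0653],-75.5)
d=snap('side','side8');crop(d,'s8',240,360,170,340,3.5)
hm('side8',8)
_,L=held('side8',0)
E
```

```text
t 10.2 p [ 0.5249 -0.0383  0.065 ] x-ang -75.47 down [ 0.002 -0.    -1.   ] turn 0.0006 open 0.127 F [-6.3  0.3 26. ]
delta before turn [ 0.3 -0.3 -0.2] after turn [ 0.3 -0.3 -0.2] q7 -1.43
face y,sx,sz [-3.20625e+01  8.00000e-04 -4.60000e-03] 354
-x end (np.float64(-61.33745248098634), np.float64(0.874237778951779), 54)
wall (np.float64(-61.31268196268633), np.float64(0.9209592134750028), 1113)
fitted face y (np.float64(20.204651805782262), np.float64(0.7895912474732836), 131)
bottom [6.4 6.6]
```

View pics/s8.png

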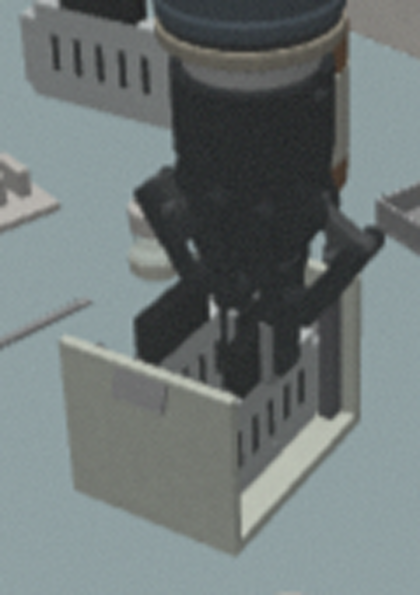

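>>> {"method": "servo_tool", "body": {"delta_pos": [[0,-1,0],[0,0,0],[0,0,0],[0,0,0],[0,-5,0],[0,-10,0],[0,-15,0],[0,-20,0]], "turn": [0,0,0,0,0,0,0,0], "jaw": [255,170,170,170,170,170,170,170]}}

```text
t: 11.05
tcp_pos: [0.5243, -0.0383, 0.115]
tool_rot: [0.559, -0.433, 0.432, -0.559]
contact_force: [0.5, -0.2, 0.3]
opening: 0.333
```

>>> {"method": "servo_tool", "body": {"delta_pos": [[0,-25,0],[0,-25,0],[0,-25,0],[0,-10,0],[40,0,0],[40,0,0],[40,0,0],[40,0,0]], "turn": [0,0,0,0,0,0,0,0], "jaw": [170,170,170,170,170,170,170,140]}}

```text
t: 11.85
tcp_pos: [0.5648, -0.1946, 0.1992]
tool_rot: [0.559, -0.433, 0.432, -0.559]
contact_force: [0.7, 0.3, -0.4]
opening: 0.45
```

```bash
python3 - <<'E'
from meas import *
go([.5353,-.2503,.17],-88.2)
d=snap('side','side9');crop(d,'s9',220,370,210,340,5)
d=snap('top','top9');crop(d,'t9',300,500,220,320,4)
P=cloud(d);z=P[...,2]
def fit(n,c,r,z0,z1):
    m=(np.hypot(P[...,0]-c[0],P[...,1]-c[1])<r)&(z>z0)&(z<z1);q=P[m]
    print(n,len(q),np.round(np.hstack(cv2.minAreaRect((q[:,:2]*1000).astype(np.float32))),1),(q.mean(0)*1000).round(1),np.median(q[:,2]).round(4))
fit('new',(.5248,-.0386),.04,.08,.105)
fit('fit',(.5118,.0117),.04,.08,.105)
fit('cover',(.5353,-.2503),.06,.056,.07)
E
```

```text
t 11.85 p [ 0.5648 -0.1946  0.1992] x-ang -75.44 down [-0.  0. -1.] turn 0.2227 open 0.45 F [ 0.7  0.3 -0.4]
delta before turn [ 46.5  29.2 -42.5] after turn [ 54.8  29.2 -31.2] q7 -1.11
new 125 [524.6 -39.   49.7  12.1  14.1] [524.1 -38.7  90.8] 0.091
fit 120 [511.9  11.8  49.5  12.1  14.8] [511.7  11.8  91.8] 0.0918
cover 116 [ 523.5 -251.3   35.    17.9    0.7] [ 524.2 -250.6   61.9] 0.0619
```

View pics/s9.png

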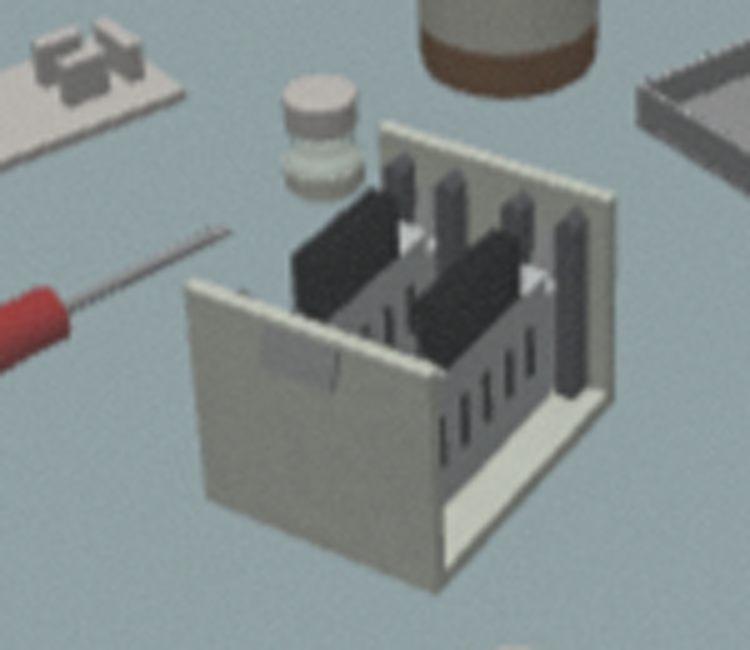

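View pics/t9.png

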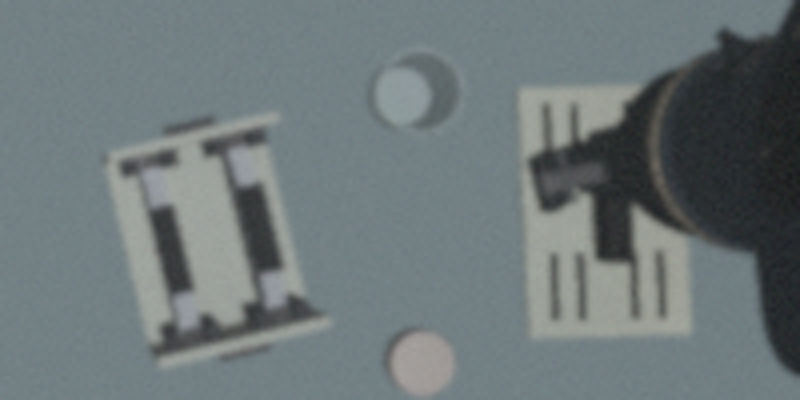

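```bash
python3 - <<'E'
from h import *
plan([[.5352,-.2504,.16],[.5352,-.2504,.10]],-88.2,[5,3],0.05)
E
```

```text
t 11.95 p0 [ 0.5644 -0.1999  0.1988] xang -75.9 turn 0.215 left -0.0
pos [[8.3, 7.8, -8.1], [8.7, 7.8, -7.7], [9.1, 7.8, -7.3], [9.5, 7.8, -6.8], [9.8, 7.8, -6.3], [-0.1, 20.0, 0.0], [-0.0, 20.0, 0.0], [-0.1, 20.0, 0.1]] turn [0.05, 0.05, 0.05, 0.05, 0.015, -0.0, -0.0, -0.0]
```

>>> {"method": "servo_tool", "body": {"delta_pos": [[8,8,-8],[9,8,-8],[9,8,-7],[9,8,-7],[10,8,-6],[0,20,0],[0,20,0],[0,10,0]], "turn": [0.05,0.05,0.05,0.05,0.015,0,0,0], "jaw": [140,140,140,140,140,140,140,140]}}

```text
t: 12.75
tcp_pos: [0.5349, -0.2434, 0.1075]
tool_rot: [0.51, -0.491, 0.49, -0.509]
contact_force: [-0.2, 0.3, 0.3]
opening: 0.445
```

```bash
python3 - <<'E'
from h import *
d=snap('side','side10');crop(d,'s10',340,500,200,420,3)
go([.5352,-.2504,.038],-88.2)
E
```

```text
t 12.8 p [ 0.5346 -0.2431  0.1066] x-ang -87.79 down [-0.003  0.001 -1.   ] turn 0.0072 open 0.453 F [-1.   0.4 -1.6]
delta before turn [ 7.5 68.6  0.5] after turn [ 7.5 68.6  0.6] q7 -1.21
```

View pics/s10.png

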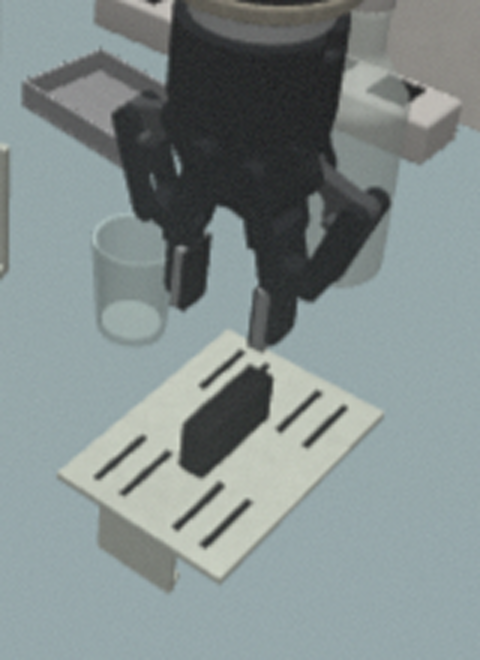

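>>> {"method": "servo_tool", "body": {"delta_pos": [[7.5,0,0],[0,12,0.5],[0,14,0],[0,14,0],[0,12,0],[0,10,0],[0,6,0],[0,0,0]], "turn": [0.007,0,0,0,0,0,0,0], "jaw": [140,140,140,140,140,140,140,140]}}

```text
t: 13.6
tcp_pos: [0.5365, -0.2505, 0.0404]
tool_rot: [0.508, -0.492, 0.492, -0.508]
contact_force: [-0.2, 0.2, 0.3]
opening: 0.451
```

```bash
python3 - <<'E'
from h import *
go([.5352,-.2504,.038],-88.2)
E
```

```text
t 13.6 p [ 0.5365 -0.2505  0.0404] x-ang -88.17 down [-0.001  0.001 -1.   ] turn 0.0005 open 0.451 F [-0.2  0.2  0.3]
delta before turn [-0.2  2.4 -1.3] after turn [-0.2  2.4 -1.3] q7 -1.21
```

>>> {"method": "servo_tool", "body": {"delta_pos": [[0,2,-1],[0,0,0],[0,0,0],[0,0,0],[0,0,0],[0,0,0],[0,0,0],[0,0,0]], "turn": [0,0,0,0,0,0,0,0], "jaw": [140,140,255,255,255,255,255,255]}}

```text
t: 14.4
tcp_pos: [0.5361, -0.2509, 0.0398]
tool_rot: [-0.508, 0.492, -0.492, 0.508]
contact_force: [-1.1, 0.5, 6.3]
opening: 0.17
```

>>> {"method": "servo_tool", "body": {"delta_pos": [[0,-5,0],[0,-10,0],[0,-20,0],[0,-25,0],[0,-30,0],[0,-30,0],[0,-20,0],[0,-10,0]], "turn": [0,0,0,0,0,0,0,0], "jaw": [255,255,255,255,255,255,255,255]}}

```text
t: 15.2
tcp_pos: [0.5364, -0.2511, 0.1919]
tool_rot: [-0.507, 0.491, -0.493, 0.508]
contact_force: [0.5, -0.1, -2.1]
opening: 0.176
```

```bash
python3 - <<'E'
from h import *
d=snap('side','side11');crop(d,'s11',340,500,170,390,3)
go([.5352,-.2504,.038],-88.2)
plan([[.5181,-.0133,.19]],-75.5,[12])
E
```

```text
t 15.25 p [ 0.5367 -0.2513  0.1923] x-ang -88.19 down [ 0.003 -0.001 -1.   ] turn 0.0002 open 0.175 F [ 0.7 -0.4 -0.6]
delta before turn [ -1.1 154.3  -2. ] after turn [ -1.1 154.3  -2. ] q7 -1.2
t 15.25 p0 [ 0.5367 -0.2513  0.1923] xang -88.2 turn -0.221 left -0.005
pos [[-19.9, 0.2, -0.9], [-19.9, 0.2, -0.6], [-19.9, 0.2, -0.2], [-19.9, 0.1, 0.2], [-19.9, 0.2, 0.5], [-19.9, 0.1, 0.9], [-19.8, 0.2, 1.2], [-19.8, 0.1, 1.6]] turn [-0.018, -0.018, -0.018, -0.018, -0.018, -0.018, -0.018, -0.018]
pos [[-19.8, 0.2, 1.9], [-19.7, 0.1, 2.3], [-19.7, 0.2, 2.6], [-19.7, 0.1, 3.0]] turn [-0.018, -0.018, -0.018, -0.018]
```

View pics/s11.png

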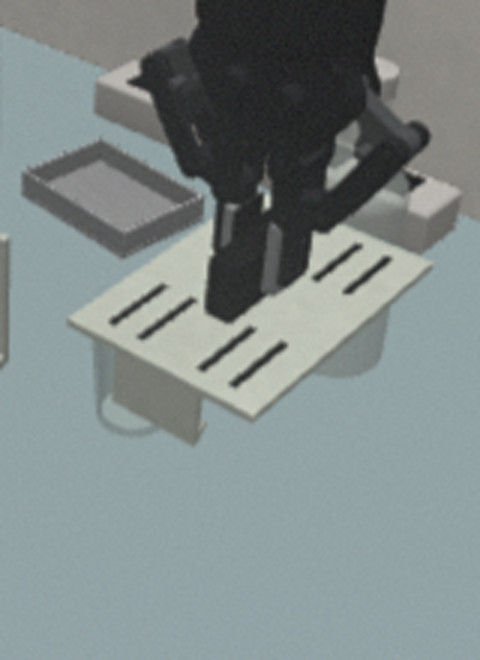

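>>> {"method": "servo_tool", "body": {"delta_pos": [[-14,0,-1],[-20,0,-1],[-22,0,0],[-22,0,0],[-22,0,1],[-22,0,1],[-22,0,1],[-22,0,2]], "turn": [-0.018,-0.018,-0.018,-0.018,-0.02,-0.02,-0.02,-0.02], "jaw": [255,255,255,255,255,255,255,255]}}

```text
t: 16.05
tcp_pos: [0.5207, -0.0821, 0.188]
tool_rot: [0.545, -0.452, 0.45, -0.544]
contact_force: [-0.2, 0.4, -1.8]
opening: 0.173
```

```bash
python3 - <<'E'
from h import *
plan([[.5181,-.0133,.19]],-75.5,[5])
E
```

```text
t 16.05 p0 [ 0.5207 -0.0821  0.188 ] xang -79.3 turn -0.066 left -0.001
pos [[-13.6, -0.4, 2.1], [-13.6, -0.4, 2.2], [-13.6, -0.4, 2.4], [-13.5, -0.3, 2.6], [-13.5, -0.4, 2.7]] turn [-0.013, -0.013, -0.013, -0.013, -0.013]
```

>>> {"method": "servo_tool", "body": {"delta_pos": [[-14,0,2],[-14,0,2],[-13,0,2],[-13,0,3],[-10,0,2],[0,0,0],[0,0,0],[0,0,0]], "turn": [-0.013,-0.013,-0.013,-0.013,-0.013,0,0,0], "jaw": [255,255,255,255,255,255,255,255]}}

```text
t: 16.85
tcp_pos: [0.5198, -0.0211, 0.1893]
tool_rot: [0.558, -0.434, 0.435, -0.558]
contact_force: [-0.4, -0.8, -2.1]
opening: 0.175
```

```bash
cat >> meas.py <<'E'
def cov(name,zp):
    """plate top at approx zp mm; in cage frame"""
    d,L=held(name,None);x,y,z=L[...,0],L[...,1],L[...,2];ok=d['z_map']>0
    m=(abs(z-zp)<4)&(abs(x)<90)&(abs(y)<70)&ok&~((abs(x)<38)&(y>-12))
    f=L[m]
    for _ in range(4):
        A=np.c_[np.ones(len(f)),f[:,0],f[:,1]];c=np.linalg.lstsq(A,f[:,2],rcond=None)[0];r=f[:,2]-A@c;f=f[abs(r)<2.5*np.std(r)]
    print('plate z,sx,sy',c.round(4),len(f),'rect',np.round(np.hstack(cv2.minAreaRect(f[:,:2].astype(np.float32))),1))
    # edges: per-bin extremes
    fx=[];
    for b in np.arange(-36,40,6):
        s=f[(abs(f[:,1]-b)<3)]
        if len(s)>8: fx.append((b,s[:,0].min(),s[:,0].max()))
    fx=np.array(fx);print('x edges med',np.median(fx[:,1:],axis=0).round(1),'slope -x',np.polyfit(fx[:,0],fx[:,1],1)[0].round(3))
    fy=[]
    for b in np.arange(-60,61,6):
        s=f[(abs(f[:,0]-b)<3)]
        if len(s)>8: fy.append((b,s[:,1].min(),s[:,1].max()))
    fy=np.array(fy);print('y edges med',np.median(fy[:,1:],axis=0).round(1),'slope -y',np.polyfit(fy[:,0],fy[:,1],1)[0].round(3))
    m=(x<-62)&(x>-85)&(abs(y)<18)&(z<zp-6)&(z>zp-30)&ok;print('-x arm outer',rob(L[m][:,0]))
    m=(z>15)&(z<75)&(abs(y)<45)&(x<-55)&(x>-66)&ok;print('wall',rob(L[m][:,0]))
E
python3 - <<'E'
from meas import *
go([.5181,-.0133,.19],-75.5)
d=snap('side','side12');crop(d,'s12',220,390,140,340,3.5)
cov('side12',190-38+33)
E
```

```text
t 16.85 p [ 0.5198 -0.0211  0.1893] x-ang -75.82 down [-0. -0. -1.] turn -0.0055 open 0.175 F [-0.4 -0.8 -2.1]
delta before turn [-8.  -0.7  0.3] after turn [-8.  -0.7  0.4] q7 -1.44
plate z,sx,sy [ 1.827861e+02 -1.100000e-03  4.500000e-03] 1770 rect [  0.8  -8.9  99.3 153.9  89.4]
x edges med [-75.5  74.7] slope -x -0.006
y edges med [-57.6 -12.4] slope -y -0.003
-x arm outer (np.float64(-73.98253950856459), np.float64(0.842524271482497), 205)
wall (np.float64(-61.31663988387356), np.float64(0.8844540153921671), 1122)
```

View pics/s12.png

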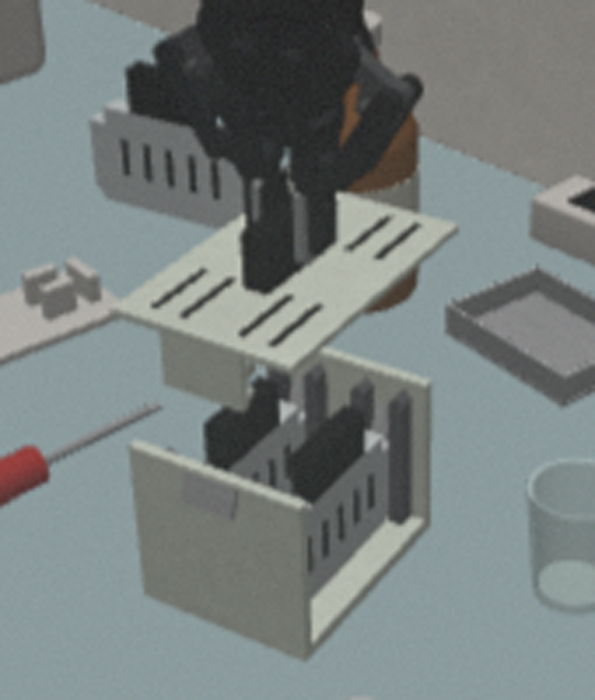

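>>> {"method": "servo_tool", "body": {"delta_pos": [[-5,0,0],[-3.5,2,0],[0,10,0],[0,12,0],[0,12,0],[0,10,0],[0,2,0],[0,0,0]], "turn": [-0.005,0,0,0,0,0,0,0], "jaw": [255,255,255,255,255,255,255,255]}}

```text
t: 17.7
tcp_pos: [0.5174, -0.012, 0.1407]
tool_rot: [0.56, -0.433, 0.432, -0.559]
contact_force: [1.5, -0.4, -1.8]
opening: 0.172
```

```bash
python3 - <<'E'
from meas import *
go([.5181,-.0133,.1055],-75.5)
d=snap('side','side13');crop(d,'s13',220,390,160,340,3.5)
cov('side13',135)
E
```

```text
t 17.7 p [ 0.5174 -0.012   0.1407] x-ang -75.46 down [-0.001 -0.    -1.   ] turn 0.0007 open 0.172 F [ 1.5 -0.4 -1.8]
delta before turn [ 1.4 35.2  0.4] after turn [ 1.4 35.2  0.4] q7 -1.46
plate z,sx,sy [ 1.341738e+02 -1.200000e-03  7.100000e-03] 1715 rect [-1.000e-01  1.000e+00  1.534e+02  1.002e+02  2.000e-01]
x edges med [-75.7  75. ] slope -x 0.003
y edges med [-48.3 -12. ] slope -y 0.002
-x arm outer (np.float64(-74.10392882795541), np.float64(0.7561521866914), 206)
wall (np.float64(-61.29163907924523), np.float64(0.9042322988171106), 1122)
```

View pics/s13.png

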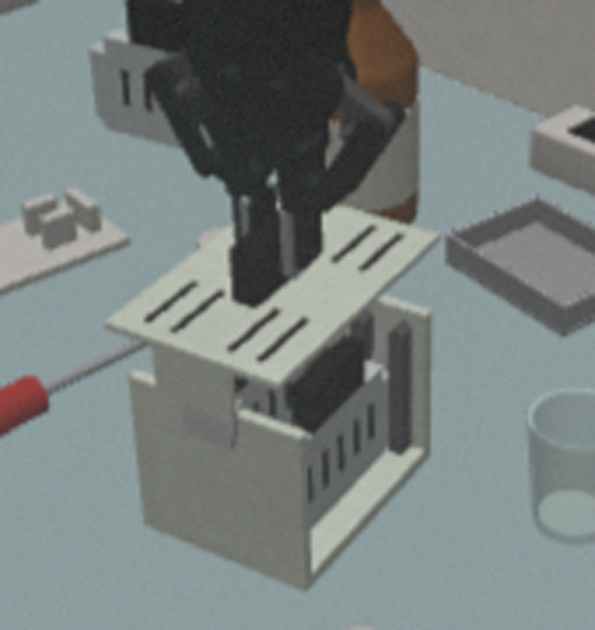

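>>> {"method": "servo_tool", "body": {"delta_pos": [[0.8,2,0.3],[0,4,0],[0,4,0],[0,4,0],[0,3,0],[0,3,0],[0,2,0],[0,0,0]], "turn": [0,0,0,0,0,0,0,0], "jaw": [255,255,255,255,255,255,255,255]}}

```text
t: 18.55
tcp_pos: [0.5188, -0.0127, 0.1201]
tool_rot: [-0.559, 0.432, -0.433, 0.56]
contact_force: [-0.6, 0.3, 8.8]
opening: 0.173
```

```bash
python3 - <<'E'
from meas import *
go([.5181,-.0133,.1055],-75.5)
d=snap('side','side14')
cov('side14',113)
E
```

```text
t 18.55 p [ 0.5188 -0.0127  0.1201] x-ang -75.47 down [ 0.002  0.    -1.   ] turn 0.0006 open 0.173 F [-0.6  0.3  8.8]
delta before turn [ 0.4 14.6 -0.9] after turn [ 0.4 14.6 -0.9] q7 -1.47
plate z,sx,sy [ 1.136682e+02 -5.100000e-03  6.000000e-03] 1713 rect [  1.1  -0.2 152.8  99.7   0.3]
x edges med [-74.4  76.2] slope -x 0.005
y edges med [-49.2 -12.1] slope -y 0.005
-x arm outer (np.float64(-73.0290046137124), np.float64(0.8770256269739122), 204)
wall (np.float64(-61.300356440123664), np.float64(0.8723773116031535), 1082)
```

>>> {"method": "servo_tool", "body": {"delta_pos": [[0,2,-0.5],[0,2.5,0],[0,2.5,0],[0,2.5,0],[0,2.5,0],[0,2.5,0],[0,2,0],[0,0,0]], "turn": [0,0,0,0,0,0,0,0], "jaw": [255,255,255,255,255,255,255,255]}}

```text
t: 19.4
tcp_pos: [0.5179, -0.0127, 0.1056]
tool_rot: [-0.559, 0.432, -0.433, 0.56]
contact_force: [-10.9, 0.3, 42.4]
opening: 0.176
```

```bash
python3 - <<'E'
from meas import *
go([.5181,-.0133,.1055],-75.5)
d=snap('side','side15');crop(d,'s15',220,390,160,340,3.5)
cov('side15',99)
E
```

```text
t 19.4 p [ 0.5179 -0.0127  0.1056] x-ang -75.46 down [ 0.002 -0.    -1.   ] turn 0.0006 open 0.176 F [-10.9   0.3  42.4]
delta before turn [0.6 0.1 0. ] after turn [0.6 0.1 0. ] q7 -1.47
plate z,sx,sy [9.91646e+01 1.00000e-04 1.50000e-03] 1705 rect [ 1.000e-01 -5.000e-01  9.920e+01  1.528e+02  8.970e+01]
x edges med [-75.1  74.3] slope -x 0.0
y edges med [-49.2 -12.1] slope -y 0.006
-x arm outer (np.float64(-73.79969462286216), np.float64(0.926692111112975), 203)
wall (np.float64(-61.33716374577494), np.float64(0.8693317923306795), 908)
```

View pics/s15.png

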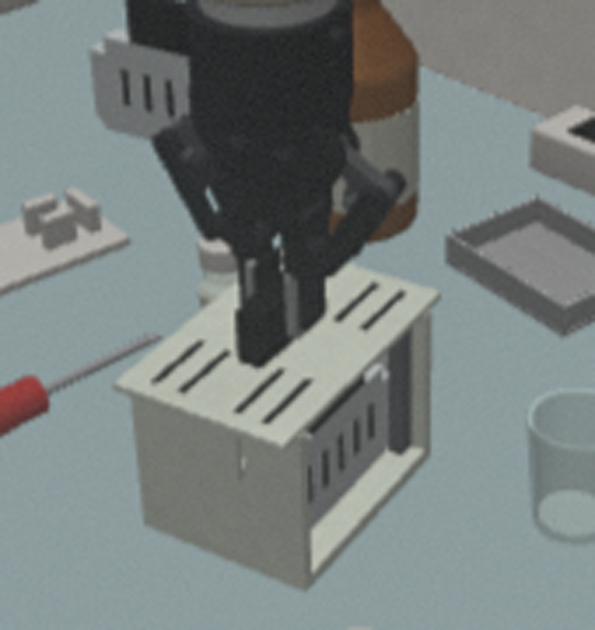

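>>> {"method": "servo_tool", "body": {"delta_pos": [[0,-1.5,0],[0,0,0],[0,0,0],[0,0,0],[0,0,0],[0,-5,0],[0,-12,0],[0,-20,0]], "turn": [0,0,0,0,0,0,0,0], "jaw": [255,255,150,150,150,150,150,150]}}

```text
t: 20.25
tcp_pos: [0.5171, -0.0128, 0.1416]
tool_rot: [0.56, -0.433, 0.432, -0.559]
contact_force: [-0.1, 1.1, 0.5]
opening: 0.413
```

>>> {"method": "servo_tool", "body": {"delta_pos": [[0,-20,0],[0,-25,0],[0,-25,0],[0,-20,0],[25,0,0],[30,0,0],[35,0,0],[35,0,0]], "turn": [0,0,0,0,0,0,0,0], "jaw": [150,150,150,150,150,150,150,150]}}

```text
t: 21.05
tcp_pos: [0.5493, -0.1349, 0.2326]
tool_rot: [-0.559, 0.432, -0.433, 0.56]
contact_force: [1.4, 0.4, -0.2]
opening: 0.413
```

```bash
python3 - <<'E'
from meas import *
go([.5181,-.0133,.1055],-75.5)
d=snap('side','side16');crop(d,'s16',220,390,200,340,4.5)
cov('side16',99)
d=snap('top','top16');crop(d,'t16',270,470,200,340,4)
P=cloud(d);z=P[...,2];m=(z>.094)&(z<.105)&(abs(P[...,0]-.518)<.1)&(abs(P[...,1]+.013)<.08);q=P[m];print(len(q),np.round(np.hstack(cv2.minAreaRect((q[:,:2]*1000).astype(np.float32))),1),np.median(q[:,2]))
_,L=held('side16',0);x,y,z=L[...,0],L[...,1],L[...,2]
m=(z>20)&(z<52)&(abs(x)<45)&(y>-40)&(y<-26);print('cassette face y',rob(L[m][:,1]))
E
```

```text
t 21.05 p [ 0.5493 -0.1349  0.2326] x-ang -75.42 down [ 0.001 -0.    -1.   ] turn 0.0015 open 0.413 F [ 1.4  0.4 -0.2]
delta before turn [-125.6  127.     0.3] after turn [-1.256e+02  1.270e+02  1.000e-01] q7 -1.2
plate z,sx,sy [9.92415e+01 7.00000e-04 2.20000e-03] 1809 rect [  0.5   0.4 152.8 100.9   0.2]
x edges med [-75.1  75.3] slope -x -0.006
y edges med [-49.4 -12. ] slope -y 0.001
-x arm outer (np.float64(-73.83833905949069), np.float64(0.7415675373321272), 202)
wall (np.float64(-61.29629321828266), np.float64(0.8576239137785582), 902)
2658 [517.3 -13.6 149.9  98.9  14.6] 0.09842370802885494
cassette face y (np.float64(-32.16912563932259), np.float64(0.6748330075780968), 315)
```

View pics/s16.png

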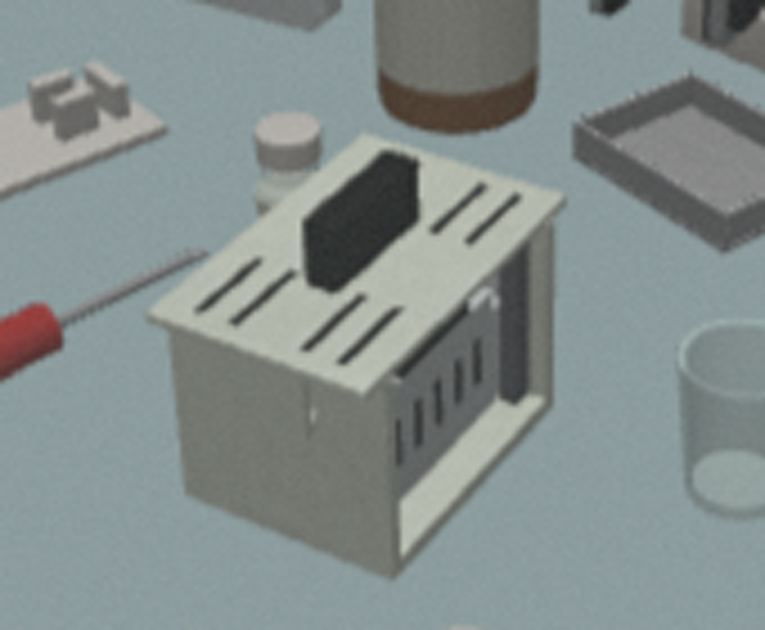

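View pics/t16.png

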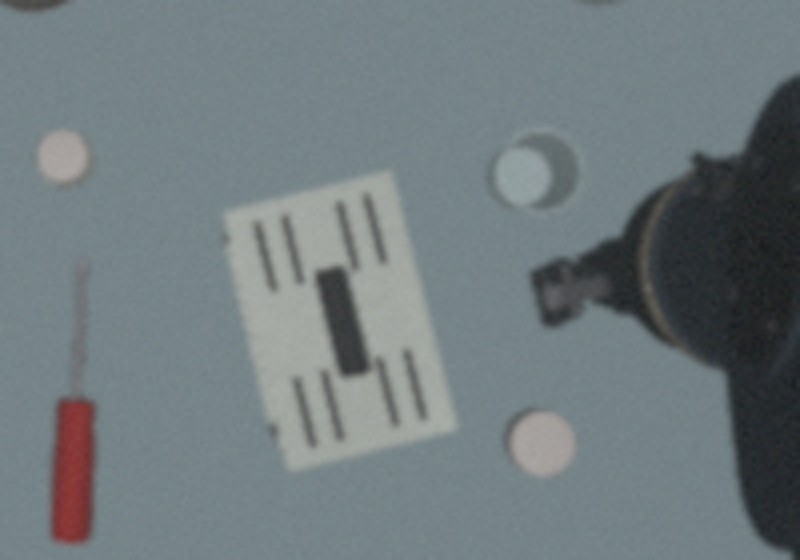

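```bash
python3 - <<'E'
from h import *
print(robot.close_job())
E
```

```text
the job is handed in; nothing more can be done
None
```

I handed the job in at about 21 s. The cassette is in the free slot and the cover is on the cage. Every check I could make passed, but no camera view showed the clips or catches themselves, so I have only indirect evidence that they snapped.

- **Choice of cassette:** I took the one in the white stand. Its tab measured about 50 mm long, against about 66 mm on the two look-alikes.
- **Cassette:** I pushed it down until it stood on the slot floor, with about 26 N at the bottom. After release its tab centre was within about 0.5 mm of where it should be. Its top measured 91.0 mm against a nominal 92 mm, and the fitted cassette beside it read 91.8 mm.
- **Cover:** I pressed it straight down until it stopped, at about 42 N wrist force, and let go.
  - **Height and tilt:** After release the plate top was at 99.2 mm in the side view and 98.4 mm in the top view, against a nominal 99 mm. It was level to about 0.002 rad.
  - **Position:** It was centred to about 1 mm and aligned with the cage to about 0.01 rad.
- **Clips and catches:** The resistance I felt on the way down, the height at the bottom, and the fact that nothing sprang back on release all fit them being snapped in.
- **Bystanders and arm:** I saw none of the bystanders move, though I did not measure their positions. The gripper was clear of everything at the end. No check failed or disagreed beyond about 1 mm.

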